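# Open the sprung clamp of the assembly jig and slide the leaded panel out onto the cork

## Task

A finished leaded-glass panel is held in the assembly jig by the sprung slide. Using only your fingertips, push the slide's red plate back past the stop pin and let it go, so that it comes back and stays latched on the pin. Then gently slide the panel out sideways, without lifting it, until it lies squarely and wholly on the cork part of the board, and leave the jig latched open and the things around it undisturbed.

Things in the scene. Friction and masses are not known exactly. Their poses are not given: they have to be found in the camera images.
- jig: Dark plywood jig screwed to the bench. Origin on the bench top under the middle of the bay that holds the panel; x = direction in which the slide opens (away from the robot at yaw 0), y = from the bay towards the cork, z up. Top of the board (the bed) at z = 15 mm. Board: x -80 to 100, y -120 to 250 mm; a tongue y -50 to 50 on to x = 290 mm carries the slide.
- fence (a point): Point on the inner face of the wooden front fence, at its foot, jig x = -50, y = 0. The slide presses the panel against this face. The fence is 14 mm high and runs along jig y from -103 to 232 mm.
- corner_stop (a point): Top centre of a small wooden stop at the bay's closed (-y) side: jig x -50 to -28, y -71 to -55 mm, 14 mm high. From x = -28 mm on, the panel's -y edge is open to a finger; the bed there is bare out to y = -120 mm.
- push_plate (a point): Centre of the front (-x) face of the slide's upright red plate, 35 mm above the bed, at jig x = 80 mm + joint slide. Plate: 70 mm wide (jig y), 12 mm thick, top 55 mm above the bed. In front of it the slide's low shoe (top 12 mm above the bed, 30 mm deep) reaches to the panel; a fingertip fits over the shoe, 20 to 45 mm above the bed, to push the plate in +x.
- slide (a joint): Slide travel, m, along jig x. About 0: shut on the panel. Spring pulls it shut: 6 N at 0, 12 N at 0.050 (hard stop); a slow push takes up to 13 N. At 0.006 to 0.030 its tooth lifts the stop pin; beyond 0.032 the pin has dropped behind the tooth. Let go from 0.034 to 0.050 it returns to about 0.0295 and stays latched. Let go earlier, it springs shut.
- stop_pin (a joint): Lift in m of the sprung stop pin with black knob on the aluminium bridge (jig x 150 to 180, y 0; knob top 76 mm above the bed). 0: down. It rises by itself to 0.009 while the tooth passes and drops again. Pulling the knob up would unlatch the slide; leave it alone.
- panel_mid (a point): Centre of the leaded panel, half-way up. Rigid flat panel, lead edges, blue, green and pale glass; 100 mm (x) by 110 mm (y) by 10 mm thick, about 0.3 kg, flat on the bed, axes along the jig's. Clamped, its -x edge is on the fence and its -y edge 0 to 15 mm from the corner stop. With the slide latched it has 30 mm of play in x.
- cork_mid (a point): Middle of the place for the panel on the cork, on the board's surface, jig x = 12, y = 145 mm. The light speckled cork is flush with the bed: jig x -49 to 89, y 62 to 227 mm. Just past it a wooden end stop, 12 mm high, face at y = 228 mm.
- flux_jar: Bystander: black jar with black screw cap, 54 mm wide, 74 mm high, stands on the bench behind the cork, beyond the board. Origin: centre of its underside.
- glass_cutter: Bystander: glass cutter, 145 mm long, 14 mm thick, lies on the bench beside the tongue on its -y side. Origin: centre of its underside.
- setting_block: Bystander: small wooden block, 32 x 60 x 22 mm, lies on the bench beside the tongue on its +y side. Origin: centre of its underside.

How it is judged:
On the way:
1. the slide has been let go and rests latched on the stop pin at mid travel, with the panel still in the bay (value of joint slide between 0.026 and 0.033 m and value of joint stop_pin below 0.003 m and contact force between the fingers and slide below 0.1 N and y of panel_mid in the frame of jig below 0.04 m), for 0.2 s.
At the end, for the whole second after the job is handed in: The slide rests latched on the stop pin (joint 26 to 33 mm, pin down); the panel lies flat on the cork, its centre at jig y 114 to 180 mm and x -8 to 47 mm (wholly on the cork to within about a centimetre), turned less than 0.25 rad; all at rest (value of joint slide between 0.026 and 0.033 m and value of joint stop_pin below 0.003 m and y of panel_mid in the frame of jig between 0.114 and 0.18 m and x of panel_mid in the frame of jig between -0.008 and 0.047 m and angle between the y axis of panel_mid and the y axis of jig, either way round below 0.25 rad and z of panel_mid in the frame of jig below 0.023 m and angle between panel_mid's own z axis and vertical below 0.06 rad and velocity of joint slide between -0.01 and 0.01 m/s); the robot touches nothing.
It fails at once if the panel is lifted or tipped up (z of panel_mid in the frame of jig above 0.032 m or angle between panel_mid's own z axis and vertical above 0.25 rad).
It fails at once if the panel is dragged along while the slide is still shut on it (distance of panel_mid from where it was at the start of the episode above 0.015 m and value of joint slide below 0.015 m).
It fails at once if the glass panel is pushed or pressed hard (over 30 N) (contact force between the fingers and panel above 30 N).
It fails at once if a bystander is knocked away or over (distance of any of flux_jar, setting_block, glass_cutter from where it was at the start of the episode above 0.03 m or angle between any of flux_jar, setting_block's own z axis and vertical above 0.4 rad).
It also fails if it takes over 48 s, if anything falls off the work surface, if the arm or the gripper's body presses on something with over 40 N, if the wrist force passes 120 N, or if a joint passes its speed limit or range.

## Robot

A 6-joint arm with a two-finger parallel gripper is mounted at the origin on a cart in front of the work surface, level with it; the furniture and walls round the work are solid. World frame = base frame: x ahead of the robot, y to its left, z up, the work surface at z = 0. Lengths are in m, angles in rad, forces in N, time in s.
With the tool pointing down it reaches from about 0.275 to 0.75 m from the base axis. Payload 10.2 kg.
Tool frame: the origin (TCP) lies midway between the tips of the shut fingers; the grasp point (between the pads) lies 19 mm behind it (env.hold_point_z is the distance from the TCP to the grasp point, in m); x points along the fingers, z is the direction in which the jaws open and shut, and the axes are right-handed (so a half turn about x gives the same grasp; the last joint's range is limited). The gripper opens to 85 mm and grips with 20 to 120 N. Pads are 22 mm wide; open, the fingers measure 114 mm over their backs; the gripper's body (76 mm by 85 mm) begins 54 mm behind the grasp point. The pads swing forward as they close: fully open they stand 13 mm farther back than shut.
Start: joints at [1.053, 0.313, 1.498, -0, 1.331, -0.223], TCP at [0.153, 0.502, 0.231] pointing down, gripper open.
Joint ranges: [-2.94, 2.94], [-0.97, 2.17], [0.19, 2.56], [-1.23, 4.37], [0.02, 3.11], [-2.88, 2.88]. Speed limits (rad/s): [2.39, 2.39, 3.01, 3.14, 3.14, 3.14].

## Interface

Orientations are given as a unit quaternion [x, y, z, w].
In Python, from bench import env, kinematics, monitor, eyes, job gives the robot as it stands. The module is installed in compiled form; this text tells all that it offers. Calls block until the motion is done:
- env.reach(position, orientation): joint-space move of the TCP to a pose.
- env.movel(position, velocity=0.15, frame=None, guard=None): straight line of the TCP; frame=None keeps the orientation; velocity is the mean speed in m/s. With guard (N) it stops when the force on the tool has changed by that much, and returns True; else False.
- env.set_joints(angles): joint-space move.
- env.release() and env.close_gripper(effort=None): open the fingers fully, or close them until they stop; effort is the grip in N (None keeps the last).
- env.hold(seconds).
- kinematics.ik(position, orientation): joint angles nearest the present ones, or None.
- monitor.sense(): the state.
- eyes.grab_frame(name): name is "scene" or "top"; returns a dict with "frame" (384x512x3 uint8, red, green, blue), "mtx" (3x3 intrinsics, pixels), "view" (4x4, takes a point from world to camera coordinates). Camera axes: x right, y down, z forward; pixel columns grow to the right and rows downward; lengths in m; the calibration is good to about 2 mm. A picture is of the moment at which its call begins. There is no depth.
A pose or a line that the arm cannot do raises env.MotionError and nothing moves.
- job.hand_in(): hands the job in, once; it reports no verdict.
The state is a dict: "clock": time; "joints": joint angles; "qvel": joint speeds; "joint_efforts": joint torques, N m; "position": TCP position; "ee_rot": TCP orientation; "contact_force": force on the tool from outside, world axes, zero at the start; "ft_torque": the same for the moment, N m; "finger_gap": opening from 0.0 (shut) to 1.0 (fully open).
Only numpy, scipy, OpenCV 4.12 (cv2) and the standard library are available. Lean on these libraries where they do the work, as an engineer would, in place of code of your own. Each camera call takes 0.05 s, during which the arm holds its last target.

## Working session

There is one attempt and no reset: what is moved stays moved. The work goes in short steps, each a Python script; the robot and the scene stay as the last script left them, time stands still between calls to the robot, and variables do not carry over. Pictures are saved under pics/ and viewed, and the job is handed in when it is done.

```bash
mkdir -p pics; ls
python3 - <<'E'
from bench import env,monitor,eyes
import cv2
for n in("scene","top"):
    d=eyes.grab_frame(n); cv2.imwrite(f"pics/{n}0.png",d["frame"][:,:,::-1]); print(d["mtx"].round(1).tolist(),d["view"].round(3).tolist())
s=monitor.sense(); print(s["clock"],s["position"],s["ee_rot"],s["finger_gap"])
E
```

```text
pics
[[346.9, 0.0, 252.1], [0.0, 346.9, 189.3], [0.0, 0.0, 1.0]] [[0.885, -0.466, 0.02, -0.434], [-0.33, -0.657, -0.677, 0.39], [0.329, 0.592, -0.735, 0.572], [0.0, 0.0, 0.0, 1.0]]
[[350.6, 0.0, 256.2], [0.0, 350.6, 193.1], [0.0, 0.0, 1.0]] [[0.004, -1.0, -0.028, 0.197], [-0.996, -0.002, -0.089, 0.62], [0.089, 0.028, -0.996, 0.849], [0.0, 0.0, 0.0, 1.0]]
0.1 [0.15241894 0.50215861 0.23080484] [-0.42131198  0.56838196  0.4209916   0.56763037] 0.9998607789386851
```

View pics/scene0.png

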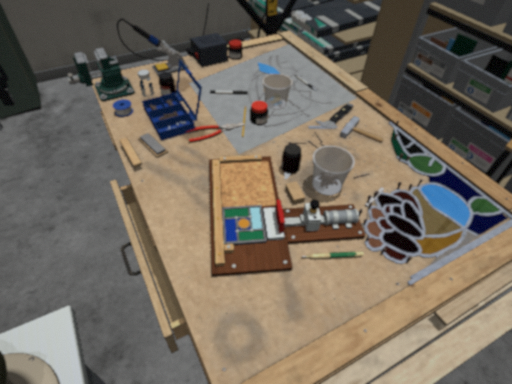

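View pics/top0.png

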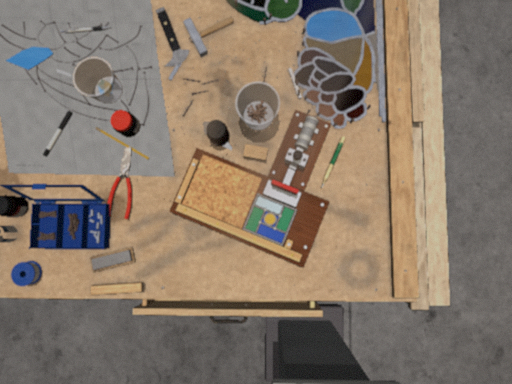

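The top view shows the jig turned about −25°. Its board corners are near (171,210), (304,265), (328,203) and (201,151), the red plate is near (286,187), and the panel is near (270,221). I'll enlarge it to measure.

Run:
```python
import cv2
a=cv2.imread("pics/top0.png")[95:275,160:360]; cv2.imwrite("pics/topc.png",cv2.resize(a,None,fx=4,fy=4,interpolation=cv2.INTER_CUBIC)[:,:800][:720])
cv2.imwrite("pics/topc.png",cv2.resize(a,(660,594),interpolation=cv2.INTER_CUBIC))
a=cv2.imread("pics/scene0.png")[140:280,200:380]; cv2.imwrite("pics/scenec.png",cv2.resize(a,(756,588),interpolation=cv2.INTER_CUBIC))
```

```text
(no output)
```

View pics/topc.png

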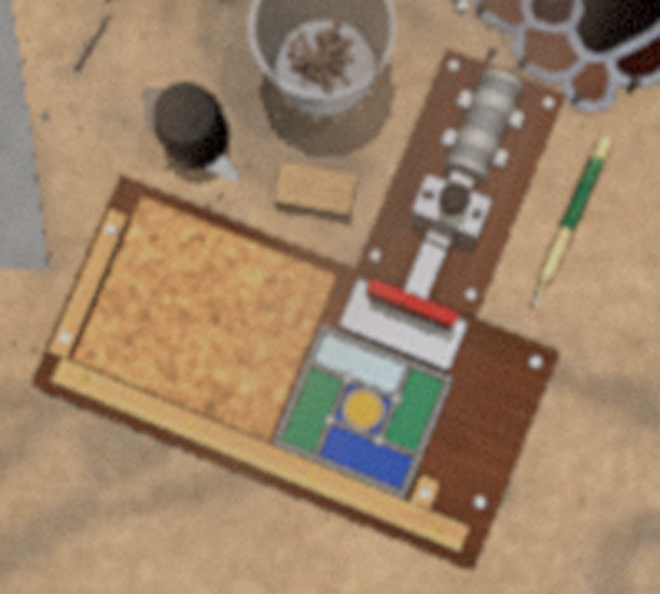

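View pics/scenec.png

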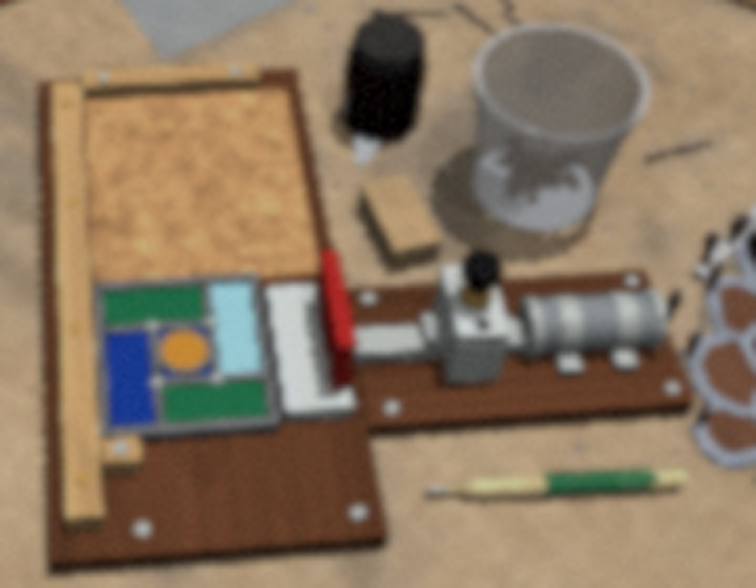

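```bash
cat > h.py <<'E'
import numpy as np,json,os
from bench import env,kinematics,monitor,eyes,job
import cv2
def ray(d,uv,z):
    R=d["view"][:3,:3];t=d["view"][:3,3];c=-R.T@t
    v=R.T@np.linalg.inv(d["mtx"])@np.array([uv[0],uv[1],1.]); return c+v*(z-c[2])/v[2]
def proj(d,p):
    q=d["mtx"]@(d["view"][:3,:3]@p+d["view"][:3,3]); return q[:2]/q[2]
def fit(J,W):
    J=np.array(J);W=np.array(W);a=J.mean(0);b=W.mean(0)
    U,S,V=np.linalg.svd((J-a).T@(W-b)); R=(V.T@np.diag([1,np.linalg.det(V.T@U.T)])@U.T)
    sc=S.sum()/((J-a)**2).sum(); t=b-R@a
    return np.arctan2(R[1,0],R[0,0]),t,sc,np.linalg.norm(W-(J@R.T+t),axis=1)
E
python3 - <<'E'
from h import *
J=np.array([(-80,-120),(100,-120),(-80,250),(100,250),(290,50),(290,-50)])/1000
C={"top":np.array([(472,566),(557,350),(35,382),(122,176),(447,48),(563,95)])/3.3+[160,95],
"scene":np.array([(50,565),(385,543),(40,75),(293,70),(643,272),(690,402)])/4.2+[200,140]}
for n in C:
    d=eyes.grab_frame(n); W=[ray(d,u,.015)[:2] for u in C[n]]
    y,t,s,r=fit(J,W); print(n,y,t,s,(r*1000).round(1))
    f=d["frame"].astype(int); m=((f[...,0]>150)&(f[...,1]<70)&(f[...,2]<70)).astype(np.uint8)
    k,l,st,ce=cv2.connectedComponentsWithStats(m); print([(st[i].tolist(),ce[i].round(1).tolist()) for i in range(1,k) if st[i,4]>20])
E
```

```text
top -0.38595257327064536 [0.5529389  0.16167923] 0.9860542615704468 [3.5 2.9 5.  3.  1.3 2.8]
[([111, 110, 20, 20, 288], [120.4, 119.8]), ([108, 178, 12, 26, 72], [112.4, 191.0]), ([125, 178, 6, 41, 106], [128.3, 197.9]), ([278, 182, 21, 11, 68], [288.3, 187.5])]
scene -0.39210231086899594 [0.54967662 0.16254176] 0.9957741287179582 [4.4 2.6 5.2 3.6 1.4 3.4]
[([252, 102, 15, 8, 91], [259.1, 105.5]), ([190, 133, 26, 8, 29], [202.3, 136.9]), ([277, 200, 7, 22, 69], [280.1, 210.9])]
```

```bash
cat >> h.py <<'E'
from scipy.spatial.transform import Rotation as Ro
YAW=-0.389; O=np.array([.5513,.1621]); c_,s_=np.cos(YAW),np.sin(YAW); RJ=np.array([[c_,-s_],[s_,c_]])
def w(x,y,z): return np.append(O+RJ@np.array([x,y])/1000,(z+15)/1000)  # z above bed, mm
def j(p): return np.append(RJ.T@(p[:2]-O)*1000,p[2]*1000-15)
def rot(ax,sg=1):
    X=np.array([0,0,-1.]);Z=sg*np.append(RJ[:,ax],0);return Ro.from_matrix(np.c_[X,np.cross(Z,X),Z]).as_quat()
def show(n,name,pts=(),scale=1):
    d=eyes.grab_frame(n);f=d["frame"][:,:,::-1].copy()
    x0,y0,x1,y1=(160,95,360,275) if n=="top" else (200,140,380,280)
    k=3.3 if n=="top" else 4.2
    g=cv2.resize(f[y0:y1,x0:x1],None,fx=k,fy=k,interpolation=cv2.INTER_CUBIC)
    for p in pts:
        u=(proj(d,w(*p))-[x0,y0]+.5)*k; cv2.drawMarker(g,tuple(int(v) for v in u),(255,0,255),cv2.MARKER_CROSS,9,1)
    cv2.imwrite("pics/"+name,g); return d
E
python3 - <<'E'
from h import *
P=[(-80,-120,0),(100,-120,0),(-80,250,0),(100,250,0),(290,50,0),(290,-50,0),(-50,-103,14),(-50,232,14),(80,35,55),(80,-35,55),(89,62,0),(89,227,0),(-49,227,0),(-28,-55,14),(165,0,76)]
d=show("top","ov_t.png",P); e=show("scene","ov_s.png",P)
for u in [(276,440),(412,494),(325,326),(450,377)]: print(j(ray(d,np.array(u)/3.3+[160,95],.025)).round(1))
for u in [(107,435),(97,282),(258,278),(275,425)]: print(j(ray(e,np.array(u)/4.2+[200,140],.025)).round(1))
for a in(0,1):
  for s in(1,-1):
    print(a,s,kinematics.ik(w(0,0,100),rot(a,s)))
E
```

```text
[-44.6  55.8  10. ]
[-42.6 -54.6  10. ]
[49.8 54.6 10. ]
[ 50.1 -48.1  10. ]
[-45.  -50.6  10. ]
[-46.2  58.   10. ]
[49.7 53.6 10. ]
[ 47.1 -51.6  10. ]
0 1 [ 8.21765833e-02  5.31798886e-01  1.49272654e+00 -4.44089210e-16
  1.11706723e+00  4.71176583e-01]
0 -1 [ 8.21765833e-02  5.31798886e-01  1.49272654e+00 -4.44089210e-16
  1.11706723e+00 -2.67041607e+00]
1 1 [ 8.21765833e-02  5.31798886e-01  1.49272654e+00 -4.44089210e-16
  1.11706723e+00 -1.09961974e+00]
1 -1 [ 8.21765833e-02  5.31798886e-01  1.49272654e+00 -4.44089210e-16
  1.11706723e+00  2.04197291e+00]
```

View pics/ov_t.png

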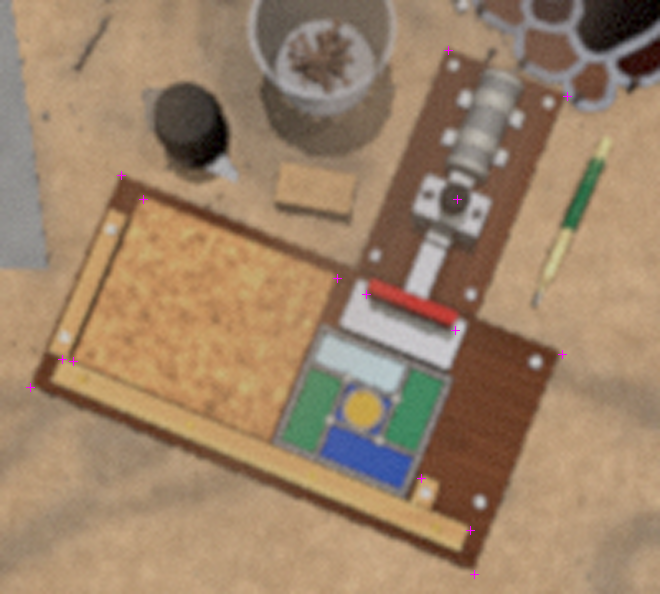

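View pics/ov_s.png

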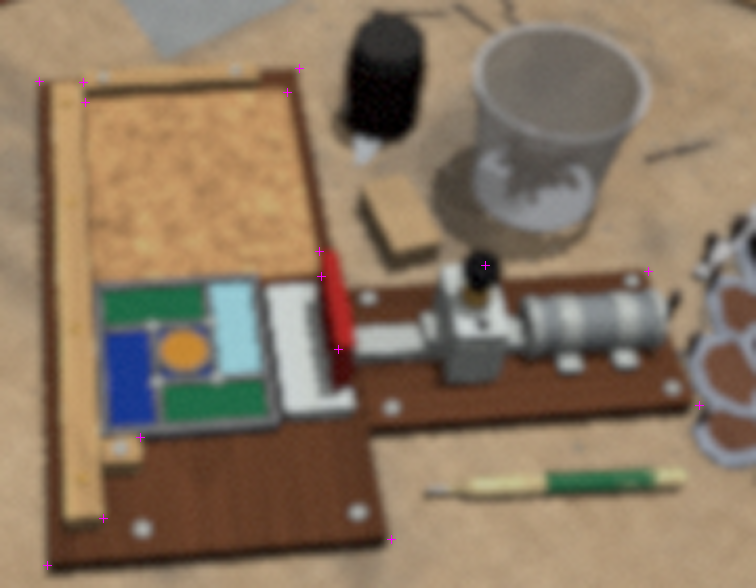

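Run:
```python
from h import *
env.close_gripper()
q=rot(1,1)
env.reach(w(48,0,140),q)
env.movel(w(48,0,32),.12)
f0=monitor.sense()["contact_force"]
r=env.movel(w(85,0,32),.03,guard=3)
s=monitor.sense(); print(r,j(s["position"]).round(1),f0.round(2),s["contact_force"].round(2),s["clock"])
show("top","c_t.png"); show("scene","c_s.png")
```

```text
True [70.4 -0.1 31.5] [-0.39 -0.24  0.31] [-5.46  2.23  4.22] 4.975
```

View pics/c_s.png

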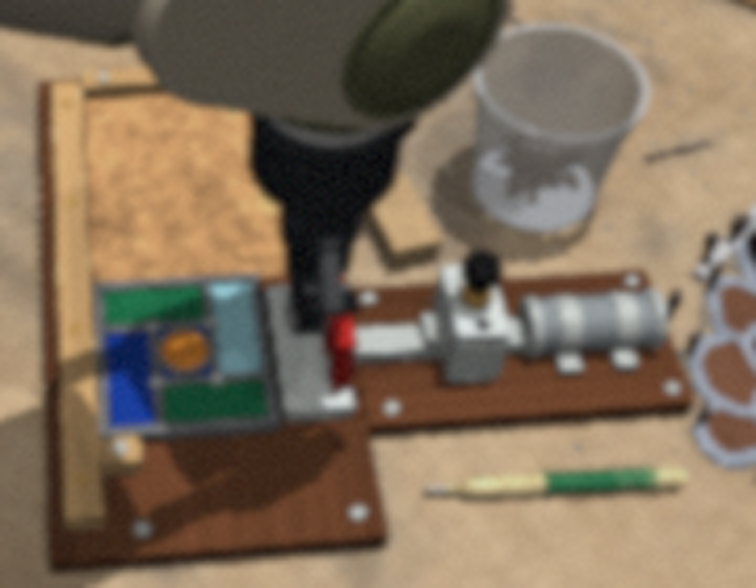

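The fingertip is against the plate at TCP jig x = 70 mm. That matches the expected 69, given an 11 mm half-finger. Next I push it 42 mm back.

Run:
```python
from h import *
r=env.movel(w(112.5,0,32),.04,guard=28)
s=monitor.sense(); print(r,j(s["position"]).round(1),s["contact_force"].round(2))
show("scene","p_s.png")
env.movel(w(92,0,32),.04)
s=monitor.sense(); print(j(s["position"]).round(1),s["contact_force"].round(2))
env.movel(w(70,0,32),.08)
env.movel(w(70,0,110),.12)
env.hold(.3)
env.reach(w(3,-85,110),rot(0,1))
s=monitor.sense(); print(j(s["position"]).round(1),s["contact_force"].round(2),s["clock"])
show("scene","p_s2.png");show("top","p_t2.png")
```

```text
True [89.5 -0.1 30.7] [-9.66  3.05  7.24]
[89.8 -0.1 30.8] [-8.02  3.63 -0.72]
[  3.2 -84.9 110.1] [-1.19  0.53  0.68] 8.9
```

View pics/p_s.png

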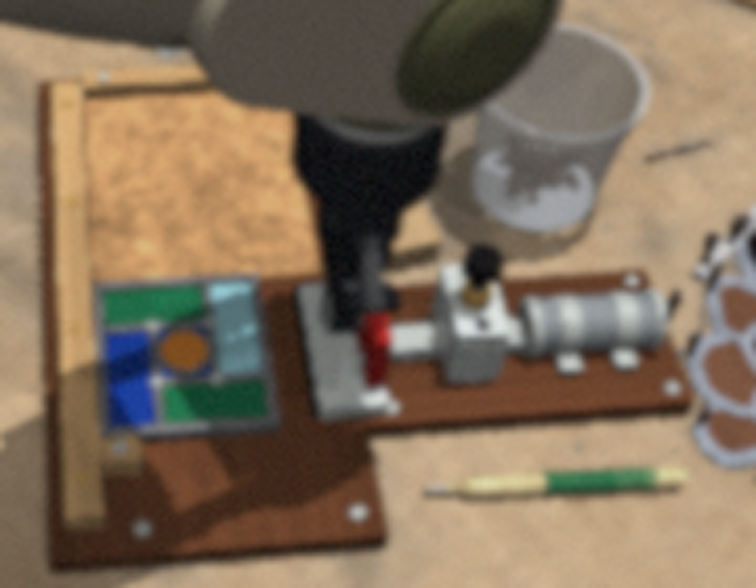

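View pics/p_s2.png

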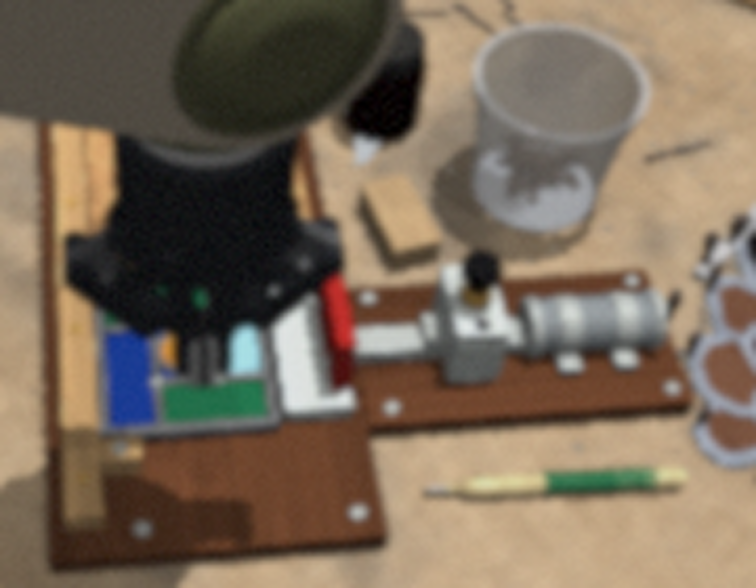

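View pics/p_t2.png

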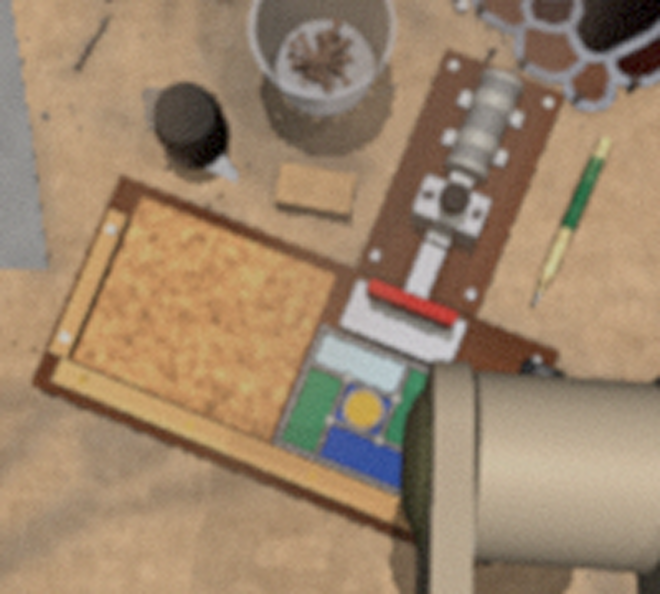

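The guard tripped early, at about 19 mm of travel. When I backed off, the slide sprang shut, and the panel hasn't moved. I'll retry in small steps, checking the force at each.

Run:
```python
from h import *
env.reach(w(60,0,110),rot(1,1))
env.movel(w(60,0,33),.12)
for x in (70,80,90,97,104,109,113):
    env.movel(w(x,0,33),.03)
    s=monitor.sense(); f=s["contact_force"]; p=j(s["position"]); print(x,p.round(1),f.round(1),s["clock"])
    if np.linalg.norm(f)>40 : break
show("scene","q_s.png")
```

```text
70 [70.2  0.  33.1] [-0.1 -0.4 -0.5] 11.5917
80 [79.  0. 33.] [-7.4  2.4  4.2] 12.075
90 [88.7  0.1 33. ] [-8.2  3.   5.6] 12.5583
97 [95.9  0.1 32.9] [-6.8  3.6  5. ] 12.9417
104 [1.026e+02 1.000e-01 3.300e+01] [-9.6  2.1  5.5] 13.325
109 [1.075e+02 1.000e-01 3.290e+01] [-9.3  2.4  5.8] 13.6417
113 [1.114e+02 1.000e-01 3.290e+01] [-10.    3.1   6.5] 13.925
```

View pics/q_s.png

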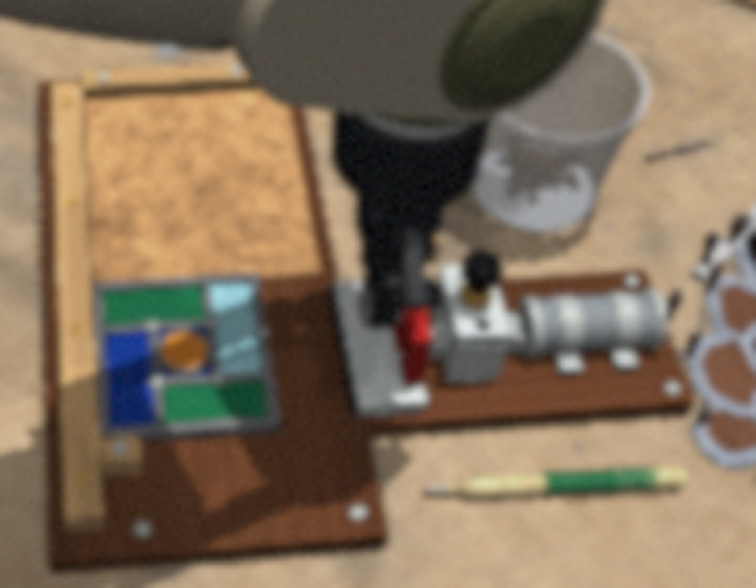

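The slide is at about 41 mm, past the pin. I'll ease off and check the latch.

Run:
```python
from h import *
for x in (104,98,90):
    env.movel(w(x,0,33),.04); print(x,monitor.sense()["contact_force"].round(1))
env.movel(w(70,0,33),.1); env.hold(.3)
env.movel(w(70,0,110),.15)
env.reach(w(3,-85,110),rot(0,1))
print(monitor.sense()["clock"])
show("scene","r_s.png");show("top","r_t.png")
```

```text
104 [-9.3  2.9  5.8]
98 [ 0.4  0.8 -0. ]
90 [-0.7 -0.7  0.1]
17.6417
```

View pics/r_s.png

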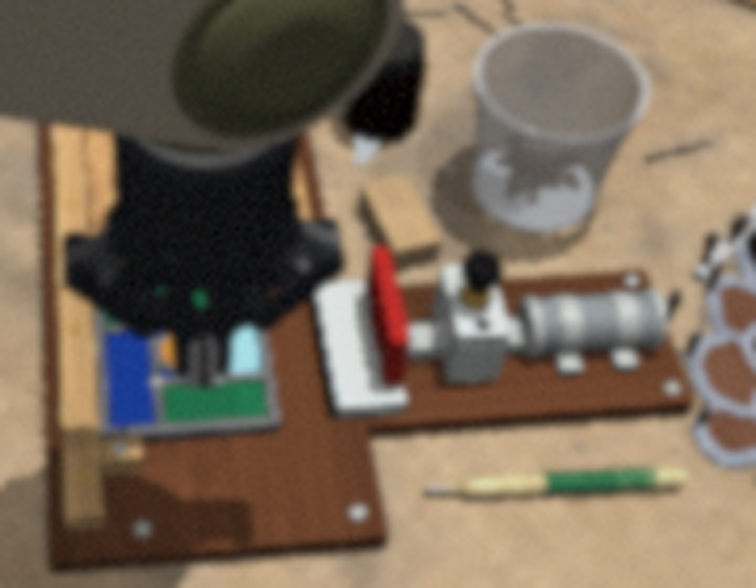

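View pics/r_t.png

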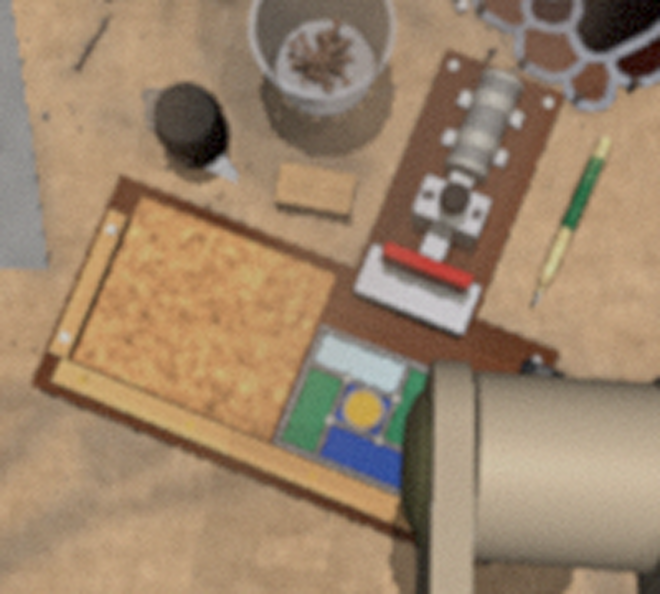

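It's latched: the plate sits about 30 mm back, the knob is down, there's no contact force, and the panel is still in the bay. Next I push the panel sideways, part of the way at first.

Run:
```python
from h import *
env.movel(w(3,-85,5),.12)
print(monitor.sense()["contact_force"].round(1))
for y in (-66,-56,-30,0):
    env.movel(w(3,y,5),.05); s=monitor.sense(); print(y,j(s["position"]).round(1),(RJ.T@s["contact_force"][:2]).round(1),s["contact_force"][2].round(1),s["clock"])
show("top","s_t.png"); show("scene","s_s.png")
```

```text
[-0.1  0.3  0.4]
-66 [  2.9 -65.8   5. ] [ 0.4 -0.2] 0.6 19.3
-56 [  3.  -55.7   5. ] [ 0.9 -0.3] -0.4 19.65
-30 [  2.9 -29.8   5. ] [ 0.1 -0.3] 0.1 20.3167
0 [2.9 0.2 5. ] [-0.7  0.1] -0.2 21.0667
```

View pics/s_t.png

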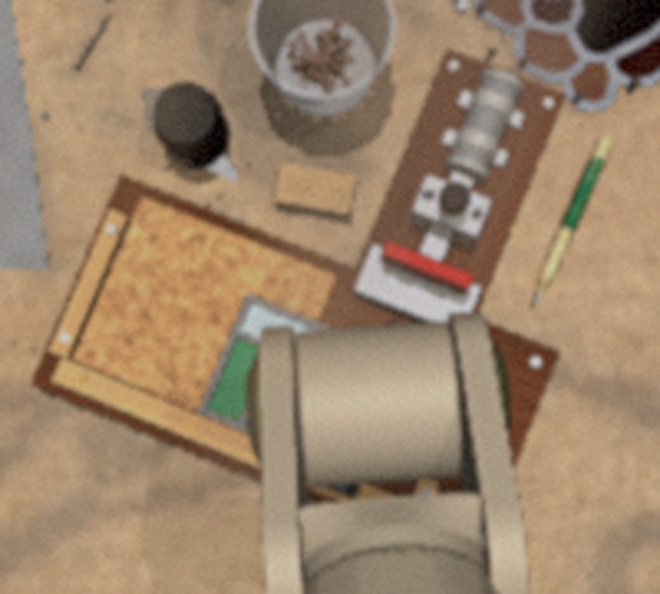

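View pics/s_s.png

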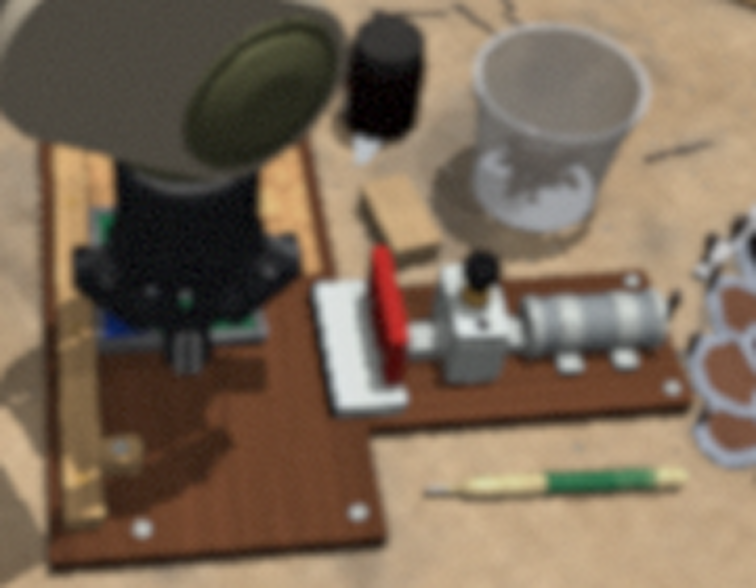

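The panel is sliding square, with its leading edge from (203,412) to (245,297). I'll continue the push.

Run:
```python
from h import *
for y in (30,60,79):
    env.movel(w(3,y,5),.05); s=monitor.sense(); print(y,j(s["position"]).round(1),(RJ.T@s["contact_force"][:2]).round(1),s["clock"])
env.movel(w(3,55,5),.06)
env.movel(w(3,40,120),.15)
env.reach(w(-20,-150,200),rot(0,1))
s=monitor.sense();print(s["clock"])
d=show("top","u_t.png",[(12,145,0)]); show("scene","u_s.png")
```

```text
30 [ 2.9 30.2  4.9] [ 0.1 -0.1] 21.9167
60 [ 2.9 60.2  5. ] [-0.3  0.5] 22.6667
79 [ 2.9 79.4  5. ] [-0.4  0.3] 23.2
25.5167
```

View pics/u_t.png

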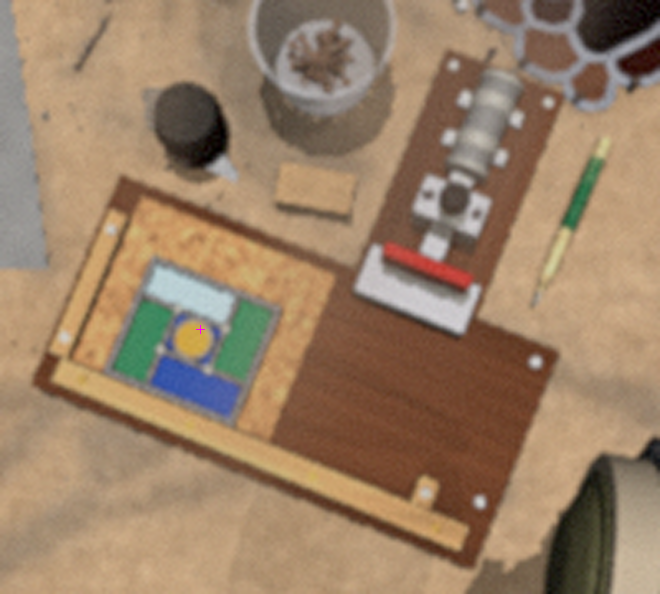

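View pics/u_s.png

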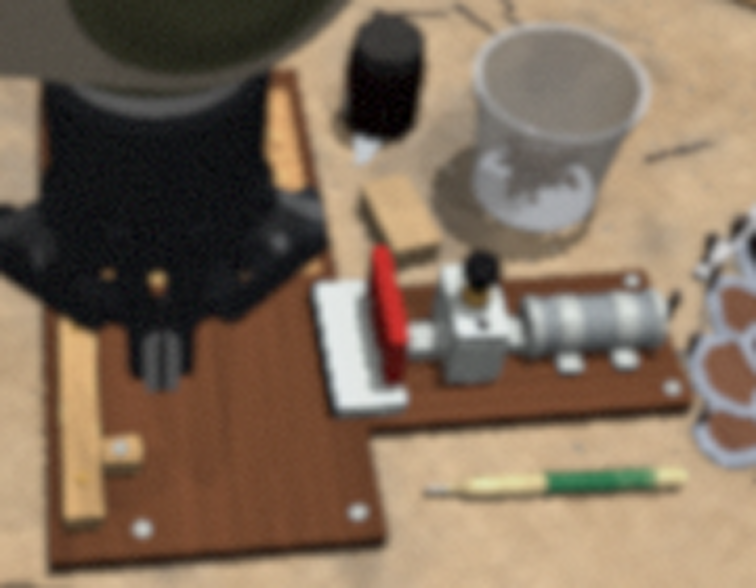

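Run:
```python
from h import *
d=eyes.grab_frame("top")
P=np.array([j(ray(d,np.array(u)/3.3+[160,95],.025))[:2] for u in [(150,260),(280,303),(108,372),(238,420)]])
print(P.round(1),P.mean(0).round(1)); e=P[0]-P[1]; print(np.arctan2(-e[0],e[1]).round(3), monitor.sense()["clock"])
job.hand_in()
```

```text
[[ 45.6 199.2]
 [ 53.   93.3]
 [-46.3 194.8]
 [-41.8  88.4]] [  2.6 143.9]
0.07 25.6667
the job is handed in; nothing more can be done
```

The job is done and handed in at 25.7 s: the slide is latched open and the panel lies flat on the cork. No verdict was reported.

- **Slide:** The first push stopped at about 19 mm when its force guard tripped early, so the slide sprang shut again. The panel did not move. A second push in small steps reached about 41 mm. I eased off and the plate stayed about 30 mm back with the knob down. There was no contact force on the fingers and the panel was still in the bay.
- **Panel:** I pushed it sideways by its −y edge with the closed fingertips, and the force readings during the push stayed within noise.
- **Final checks:** In the top view the panel centre is at about jig x = 3, y = 144 mm, turned about 0.07 rad or less, which is within the limits. The jar, block and cutter look unmoved and the arm is clear of everything.
- **Disagreement:** Before the push, the panel's fence edge measured about 5 mm inward of its nominal −50 mm. My jig frame may therefore be off by 2–3 mm in x, which is still inside the allowed range. In the last side view the arm hid the panel, so its final position rests on the top view alone.

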